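# Turn a leaf of the glaze test-tile book

### The job

Turn the page of the glaze test-tile book with a fingertip: get under the blue-tabbed leaf that stands a little open, swing it up over the spine and press it down flat on the other side, then take the hand away. Do it gently, without pinching the leaf, flinging it or pressing hard, for the fired tiles chip. Leave the book lying where it is and the jar, cup and brush alone.

Things in the scene. Friction and masses are not known exactly. Their poses are not given: they have to be found in the camera images.
- book: Open book lying on the bench, black covers 200 mm along its x (the spine) by 288 mm along its y, 1.9 kg, loose. Origin: centre of its underside; z up. On each side of the spine two lower leaves with tiles lie as one solid stack, top 26 mm above the bench, 130 mm out from the spine; their white and yellow tabs (at x = +-70 mm, top below 22 mm) reach 146 mm out.
- spine (a point): Middle of the leaf's hinge line, 32.5 mm straight above the book's origin. Axes as the book's; the hinge line runs along x through this point.
- leaf (a joint): Angle of the blue-tabbed leaf, rad: 0 = flat on the book's -y side, pi/2 = upright, pi = flat on its +y side (stops at 0 and pi). Starts at 0.16 to 0.5. The hinge is stiff: the leaf stays at any angle it is left at and must be pushed all the way (about 3.5 N at the tab to raise it, about 1 N to press it down on the far side).
- leaf_tab (a point): Mid-plane of the blue tab, 139 mm from the hinge line. Leaf (0.2 kg): pale ply 4 mm thick, 190 mm along the spine, free edge 130 mm from the hinge; at its middle the tab, 46 mm wide, 3 thick, out to 148 mm. Tiles 4 mm thick on both faces, 23 to 110 mm out; beyond that plain. Axes move with the leaf: x along the spine, -y from hinge to tab, z normal (up at joint 0).
- jar_mid (a point): Centre of a lidded glaze jar, 62 mm across and 85 mm high, standing beyond or beside the book. Leave alone.
- cup_mid (a point): Centre of a terracotta cup, about 74 mm across and 75 mm high, standing beyond or beside the book. Leave alone.
- brush: A brush 170 mm long lying along its x axis beyond the book. Leave alone.

How it is judged:
By the outcome, as a careful person would: the job done as asked, in the order asked, and still so for the second after the job is handed in, with the robot touching nothing.
It also fails if it takes over 45 s, if anything falls off the work surface, if the arm or the gripper's body presses on something with over 40 N, if the wrist force passes 120 N, or if a joint passes its speed limit or range.

### The arm

A 6-joint arm with a two-finger parallel gripper is mounted at the origin on the work surface. World frame = base frame: x ahead of the robot, y to its left, z up, the work surface at z = 0. Lengths are in m, angles in rad, forces in N, time in s.
With the tool pointing down it reaches from about 0.15 to 0.775 m from the base axis. Payload 6.1 kg.
Tool frame: the origin (TCP) lies at the centre of the arm's flange, where the gripper is bolted on; the fingertips stand 173 mm ahead of it and the grasp point (between the pads) lies 155 mm ahead of it; z points along the fingers, y is the direction in which the jaws open and shut (so a half turn about z gives the same grasp; the last joint's range is limited). The gripper opens to 85 mm and grips with 20 to 120 N. Pads are 22 mm wide; open, the fingers measure 114 mm over their backs; the gripper's body (76 mm by 85 mm) begins 54 mm behind the grasp point. The pads swing forward as they close: fully open they stand 13 mm farther back than shut.
Start: joints at [1.153, 0.126, -0.04, 1.405, 0, 1.571], TCP at [0.213, 0.48, 0.405] pointing down, gripper open.
Joint ranges: [-2.72, 2.72], [-0.95, 1.95], [-1.27, 1.35], [-1.78, 2.02], [-1.46, 1.47], [-3.14, 3.14]. Speed limits (rad/s): [2.39, 2.39, 3.01, 3.14, 3.14, 3.14].

### API

Orientations are given as a unit quaternion [x, y, z, w].
In Python, from plant import env, snapshot, camera_info, ticket gives the robot as it stands.
- The arm moves only by the shell command python3 -m handwheel 'ROWS'. ROWS is JSON, one flat list of numbers, 5 for each row, row after row: the opening, from 0 (shut) to 1 (fully open), then the shift along the world's x, y, z in mm, then the turn about the world's z in degrees. A call has 1 to 12 rows; each row shifts and turns the commanded pose from where the row before left it; what a row does not reach is not made up. A row lasts 1/8 s, in which the tool goes at most 62.5 mm and 10.7 degrees, less where a joint would pass 70% of its speed; a pose out of reach is approached as far as the arm can. A call with a gripper value outside its range is refused whole. The fingers move at their own pace and stop on an object; the grip force is fixed at half the most. Time passes only in rows, so rows that do not move let the fingers close. It gives the time, the measured TCP pose, the force and the opening at its end, in the units of the state.
- env.sense(): the state, without advancing time (a new reading comes with each control period).
- snapshot(name): name is "scene" or "side" or "wrist"; returns the picture (420x560x3 uint8, blue, green, red); there is no depth.
- camera_info(name): a dict with "K" (3x3 intrinsics, pixels), "cam_to_world" (4x4, takes a point from camera to world coordinates). Camera axes: x right, y down, z forward; pixel columns grow to the right and rows downward; lengths in m; the calibration is good to about 2 mm. A picture is of the moment at which its call begins: read the wrist's pose just before it. camera_info takes no time and is no camera call; for the wrist camera it gives the pose at the moment of the call.
- ticket.hand_in(): hands the job in, once; it reports no verdict.
The state is a dict: "clock": time; "qpos": joint angles; "joint_velocities": joint speeds; "tau": joint torques, N m; "position": TCP position; "tcp_rot": TCP orientation; "force": force on the tool from outside, world axes, zero at the start; "moment": the same for the moment, N m; "opening": opening from 0.0 (shut) to 1.0 (fully open).
Only numpy, scipy, OpenCV 4.12 (cv2) and the standard library are available. Lean on these libraries where they do the work, as an engineer would, in place of code of your own. Each camera call takes 0.05 s, during which the arm holds its last target.

## Working session

There is one attempt and no reset: what is moved stays moved. The work goes in short steps, Python scripts to look and compute and a shell command to move; the robot and the scene stay as the last step left them, time stands still between calls to the robot, and variables do not carry over. Pictures are saved under pics/ and viewed, and the job is handed in when it is done.

```bash
mkdir -p pics; ls; python3 - <<'E'
from plant import env,snapshot,camera_info
import cv2
s=env.sense();print(s)
for n in ("scene","side","wrist"):
    c=camera_info(n);print(n,c["K"],c["cam_to_world"])
    cv2.imwrite(f"pics/{n}0.png",snapshot(n))
E
```

```text
pics
{'clock': 0.0, 'qpos': array([ 1.15300833e+00,  1.26393290e-01, -4.06049748e-02,  1.40538111e+00,
       -1.53131331e-05,  1.57081913e+00]), 'joint_velocities': array([-0.00059816, -0.00083837, -0.00141904, -0.00105613,  0.0016902 ,
        0.00043816]), 'tau': array([ 8.28908887e-04, -4.35915756e+01,  3.52925205e+01,  1.73480163e-02,
        8.04256229e-05,  5.63009905e-07]), 'position': array([0.21296523, 0.47973106, 0.40392266]), 'tcp_rot': array([ 2.07389152e-01,  9.78258204e-01, -7.75908269e-04, -1.56646117e-04]), 'force': array([ 0.17541348, -0.55156168,  0.04444526]), 'moment': array([-0.01048337,  0.00649139,  0.0048301 ]), 'opening': 1.0009598194233797}
scene [[495.2914844    0.         273.30652047]
 [  0.         495.2914844  210.60404212]
 [  0.           0.           1.        ]] [[ 8.04574917e-01  4.03620020e-01 -4.35603124e-01  1.10954899e+00]
 [ 5.93850378e-01 -5.48032479e-01  5.89068867e-01 -6.00706633e-01]
 [-9.64672502e-04 -7.32633115e-01 -6.80623088e-01  8.41193355e-01]
 [ 0.00000000e+00  0.00000000e+00  0.00000000e+00  1.00000000e+00]]
side [[453.84024514   0.         281.46604105]
 [  0.         453.84024514 215.9965033 ]
 [  0.           0.           1.        ]] [[ 0.86136777 -0.36924027  0.34886558  0.26574323]
 [-0.50793677 -0.61690211  0.60119217 -0.55858989]
 [-0.00676845 -0.69504921 -0.7189303   0.77683356]
 [ 0.          0.          0.          1.        ]]
wrist [[302.21012286   0.         276.63615696]
 [  0.         302.21012286 204.56264256]
 [  0.           0.           1.        ]] [[ 4.06058080e-01  8.74713616e-01  2.64561762e-01  1.45865271e-01]
 [ 9.13847175e-01 -3.88536303e-01 -1.17995265e-01  5.09302188e-01]
 [-4.20216065e-04  2.89681950e-01 -9.57122872e-01  3.73284151e-01]
 [ 0.00000000e+00  0.00000000e+00  0.00000000e+00  1.00000000e+00]]
```

View pics/scene0.png

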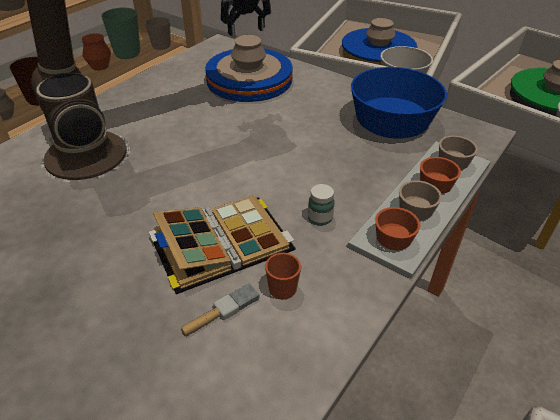

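View pics/side0.png

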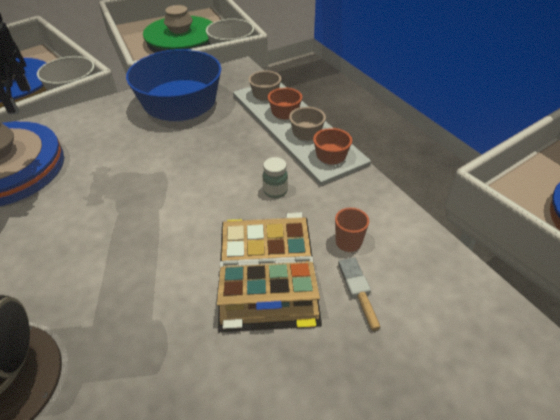

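View pics/wrist0.png

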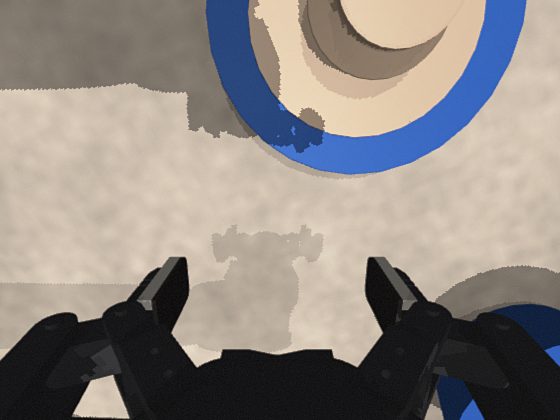

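Scene view: the book is around (220,245), with the blue tab near (157,240), the cup at (283,275), the jar at (321,205) and the brush at (220,310). In the side view the blue tab is at (268,305). I'll zoom in on both for corners.

```bash
python3 - <<'E'
import cv2
a=cv2.imread("pics/scene0.png")[185:300,140:300]; b=cv2.imread("pics/side0.png")[205:335,205:330]
cv2.imwrite("pics/scz.png",cv2.resize(a,None,fx=5,fy=5,interpolation=cv2.INTER_CUBIC))
cv2.imwrite("pics/siz.png",cv2.resize(b,None,fx=4.5,fy=4.5,interpolation=cv2.INTER_CUBIC))
E
```

```text
(no output)
```

View pics/scz.png

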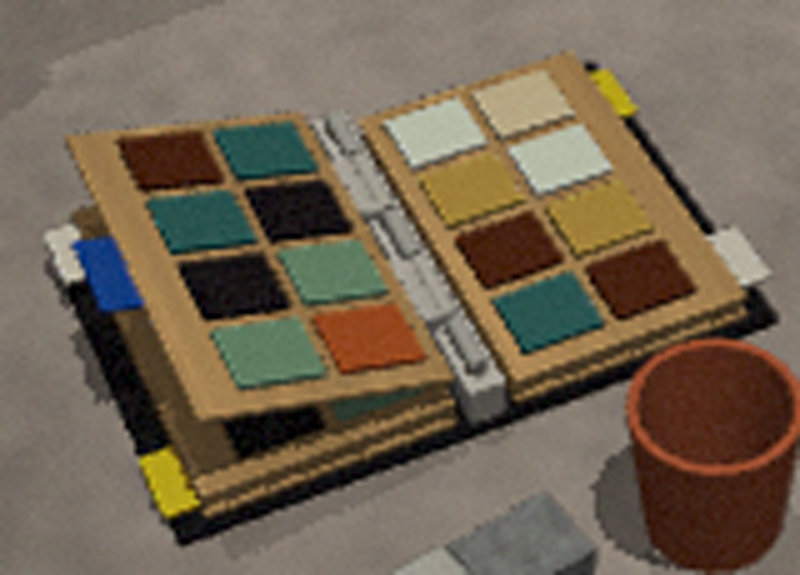

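View pics/siz.png

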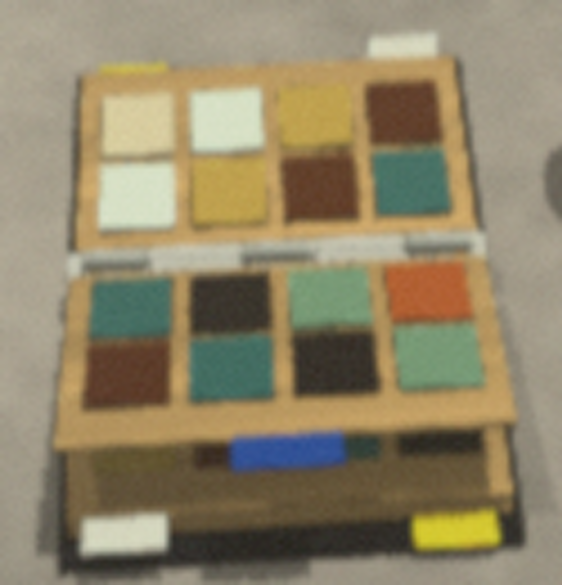

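```bash
cat > h.py <<'E'
import numpy as np, cv2
from plant import camera_info
def P(n,T=None):
    c=camera_info(n); return c["K"]@np.linalg.inv(c["cam_to_world"])[:3]
def tri(a,b,n1="scene",n2="side"):
    X=cv2.triangulatePoints(P(n1),P(n2),np.float64(a).reshape(2,1),np.float64(b).reshape(2,1))[:,0];X=X[:3]/X[3]
    r=[]
    for n,p in((n1,a),(n2,b)):
        q=P(n)@np.r_[X,1]; r.append(np.linalg.norm(q[:2]/q[2]-p))
    return X,max(r)
def plane(n,p,z):
    c=camera_info(n);M=c["cam_to_world"];d=M[:3,:3]@np.linalg.inv(c["K"])@np.r_[p,1];o=M[:3,3]
    return o+d*(z-o[2])/d[2]
E
python3 - <<'E'
from h import *
S=lambda x,y:np.array([(x+.5)/5-.5+140,(y+.5)/5-.5+185])
D=lambda x,y:np.array([(x+.5)/4.5-.5+205,(y+.5)/4.5-.5+205])
for n,s,d in [("leaf far",(68,138),(55,447)),("leaf near",(208,418),(515,422)),("R out far",(575,55),(82,78)),("R out near",(745,295),(460,60)),("R in far",(362,115),(75,250)),("R in near",(510,402),(475,235)),
 ("spine far",(335,112),(68,258)),("spine near",(480,378),(487,240)),("cover L near",(180,543),(522,545)),("tabW outer",(45,235),(80,555)),("blue a",(75,242),(230,470)),("blue b",(105,305),(342,465)),]:
    X,e=tri(S(*s),D(*d));print(n,X.round(4),round(e,2))
for p in((145,248),(127,300)):pass
for n,p in (("scene",(321,188)),("side",(275,166))): print("jar top",plane(n,p,.085).round(3))
for n,p in (("scene",(283,263)),("side",(351,218))): print("cup top",plane(n,p,.075).round(3))
E
```

```text
leaf far [ 0.3947 -0.097   0.0659] 0.16
leaf near [ 0.5636 -0.1806  0.0642] 0.57
R out far [0.5095 0.1312 0.0152] 0.06
R out near [0.6791 0.0385 0.0226] 0.59
R in far [0.4572 0.0284 0.0204] 0.4
R in near [ 0.6263 -0.062   0.0127] 2.06
spine far [0.4503 0.0182 0.0277] 0.31
spine near [ 0.6205 -0.0765  0.0337] 0.25
cover L near [ 0.5576 -0.202   0.0008] 0.16
tabW outer [ 0.3902 -0.1185  0.0171] 0.03
blue a [ 0.45   -0.1448  0.0698] 0.16
blue b [ 0.4895 -0.1655  0.0714] 0.77
jar top [0.67  0.184 0.085]
jar top [0.672 0.17  0.085]
cup top [ 0.728 -0.052  0.075]
cup top [ 0.731 -0.053  0.075]
```

Measured: the book's x axis points at about -28°, the spine is near (0.535,-0.029), and the leaf stands at about 0.25 rad. The tab at radius 148 checks against the given sizes. I'll move to just outside the tab, high up, closing the fingers with the jaw axis along the spine.

```bash
python3 -m handwheel '[0,18,-52,0,-7.8, 0,18,-52,0,-7.8, 0,18,-52,0,-7.8, 0,18,-52,0,-7.8, 0,18,-52,0,-7.8, 0,18,-52,0,-7.8, 0,18,-52,0,-7.8, 0,18,-52,0,-7.8, 0,18,-52,0,-7.8, 0,18,-52,0,-7.8, 0,18,-52,0,-7.8, 0,18,-52,0,-7.8]'
```

```text
clock: 1.65
position: [0.4291, -0.1461, 0.4046]
tcp_rot: [0.856, 0.516, 0.0, -0.0]
force: [0.8, 0.2, 0.3]
opening: -0.002
```

```bash
python3 - <<'E'
from plant import env,snapshot,camera_info
import cv2,numpy as np
c=camera_info("wrist");np.save("wr1.npy",c["cam_to_world"]);cv2.imwrite("pics/wrist1.png",snapshot("wrist"))
a=snapshot("side");cv2.imwrite("pics/side1.png",a)
print(c["cam_to_world"].round(3),env.sense()["position"])
E
```

```text
[[ 0.884 -0.447 -0.135  0.464]
 [-0.467 -0.847 -0.255 -0.081]
 [ 0.     0.288 -0.958  0.374]
 [ 0.     0.     0.     1.   ]] [ 0.43010662 -0.14809114  0.40370051]
```

View pics/wrist1.png

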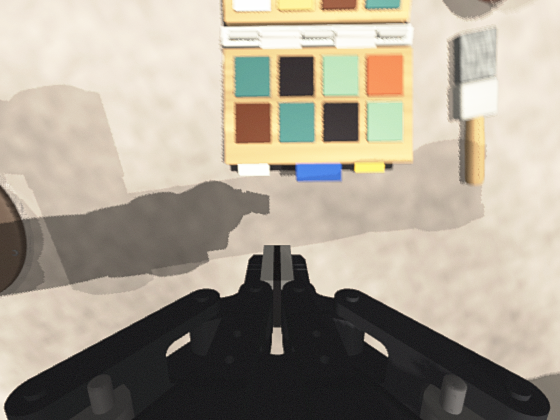

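View pics/side1.png

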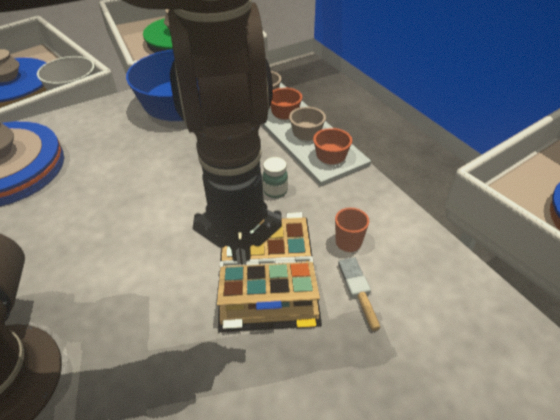

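The wrist view shows the spine level in the image, so the yaw is right. The blue tab is at columns 297–341, with its outer edge at row 181.

```bash
python3 - <<'E'
from h import *
u=np.array([.883,-.469]);v=np.array([.469,.883])
S=np.array([.5354,-.029])
for n,p,z in [("tabL",(297,181),.068),("tabR",(341,181),.068),("leafL",(224,162),.064),("leafR",(412,161),.064),("spL",(220,36),.0325),("spR",(413,34),.0325),("mid spine",(316,36),.0325),("spine lo",(316,47),.03),("spine hi",(316,24),.03)]:
    X=plane("wrist",p,z); d=X[:2]-S; print(n,X.round(4),"bx,by",(d@u).round(4),(d@v).round(4))
import plant
d=plant.env.sense()["position"][:2]-S;print("tcp",d@u,d@v)
E
```

```text
tabL [ 0.4521 -0.1522  0.068 ] bx,by -0.0158 -0.1479
tabR [ 0.4921 -0.1735  0.068 ] bx,by 0.0295 -0.1479
leafL [ 0.3949 -0.1003  0.064 ] bx,by -0.0907 -0.1289
leafR [ 0.5653 -0.1897  0.064 ] bx,by 0.1017 -0.1279
spL [0.4495 0.0091 0.0325] bx,by -0.0937 -0.0066
spR [ 0.6217 -0.0804  0.0325] bx,by 0.1003 -0.0049
mid spine [ 0.5348 -0.0362  0.0325] bx,by 0.0029 -0.0067
spine lo [ 0.531 -0.045  0.03 ] bx,by 0.0036 -0.0162
spine hi [ 0.54   -0.0262  0.03  ] bx,by 0.0028 0.0047
tcp -0.03712030692498969 -0.15454006880112217
```

```bash
python3 -m handwheel '[0,10,-25,0,0, 0,10,-25,0,0, 0,0,0,-45,0, 0,0,0,-50,0, 0,0,0,-50,0, 0,0,0,-40,0, 0,0,0,-20,0, 0,0,0,-9,0, 0,0,0,0,0]'
python3 - <<'E'
from h import *
from plant import env,snapshot
s=env.sense();S=np.array([.537,-.0344]);d=s["position"][:2]-S
print(s["position"],s["force"],"b",d@[.883,-.469],d@[.469,.883],"tipz",s["position"][2]-.173)
a=snapshot("side")[195:345,195:345];b=snapshot("scene")[185:335,130:280]
cv2.imwrite("pics/c2.png",cv2.resize(np.hstack([a,b]),None,fx=2.6,fy=2.6,interpolation=cv2.INTER_CUBIC))
E
```

```text
clock: 2.88
position: [0.449, -0.1939, 0.1906]
tcp_rot: [0.855, 0.519, -0.0, -0.0]
force: [-0.3, -0.8, -0.4]
opening: -0.002
[ 0.44896332 -0.19385774  0.19064004] [-0.33109501 -0.82887352 -0.43087309] b -0.002950705435133218 -0.18209038935733232 tipz 0.01764004310028805
```

View pics/c2.png

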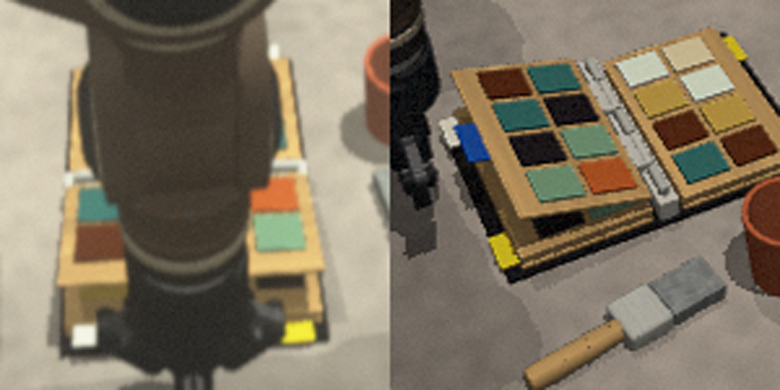

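The finger is beside the tab with its tip low, clear of everything. I'll feel in along the book's +y.

```bash
python3 -m handwheel '[0,3.3,6.2,0,0, 0,3.3,6.2,0,0, 0,2.3,4.4,0,0, 0,0,0,0,0]'; python3 -m handwheel '[0,1.4,2.65,1,0]'; python3 -m handwheel '[0,1.4,2.65,1,0]'; python3 -m handwheel '[0,1.4,2.65,1.5,0]'
```

```text
clock: 3.48
position: [0.4581, -0.1769, 0.1908]
tcp_rot: [0.855, 0.519, 0.0, 0.0]
force: [0.3, -0.1, 0.5]
opening: -0.0
clock: 3.6
position: [0.4593, -0.1746, 0.1917]
tcp_rot: [0.855, 0.518, -0.0, -0.0]
force: [-0.6, 0.0, 0.8]
opening: -0.001
clock: 3.72
position: [0.4607, -0.172, 0.1927]
tcp_rot: [0.855, 0.518, -0.0, -0.0]
force: [-0.5, -0.6, 0.6]
opening: 0.004
clock: 3.85
position: [0.4622, -0.1693, 0.1942]
tcp_rot: [0.855, 0.518, -0.0, -0.0]
force: [-0.2, -0.3, -0.7]
opening: -0.0
```

```bash
python3 -m handwheel '[0,0.9,1.8,2,0]'; python3 -m handwheel '[0,0.9,1.8,2,0]';python3 -m handwheel '[0,0.9,1.8,3,0]'
```

```text
clock: 3.98
position: [0.463, -0.1677, 0.1962]
tcp_rot: [0.855, 0.518, -0.001, 0.0]
force: [-1.5, -4.5, -1.0]
opening: 0.003
clock: 4.1
position: [0.4636, -0.1665, 0.1982]
tcp_rot: [0.855, 0.518, -0.002, 0.001]
force: [-5.3, -9.7, -0.0]
opening: -0.0
clock: 4.22
position: [0.4641, -0.1653, 0.2013]
tcp_rot: [0.856, 0.518, -0.003, 0.002]
force: [-6.1, -11.2, 0.9]
opening: 0.001
```

```bash
python3 - <<'E'
from h import *
from plant import env,snapshot
s=env.sense();S=np.array([.537,-.0344]);d=s["position"][:2]-S
print(s["position"],s["force"],"b",d@[.883,-.469],d@[.469,.883],"tipz",s["position"][2]-.173)
b=snapshot("scene");cv2.imwrite("pics/scene3.png",b)
a=cv2.imread("pics/scene0.png")[185:300,140:300];b=b[185:300,140:300]
cv2.imwrite("pics/c3.png",cv2.resize(np.vstack([a,b]),None,fx=2.6,fy=2.6,interpolation=cv2.INTER_CUBIC))
ga,gb=[cv2.cvtColor(i,cv2.COLOR_BGR2GRAY).astype(np.float32) for i in(a,b)]
# right-stack, cup patch and leaf shifts
for n,(x0,y0,x1,y1) in {"Rstack":(72,12,150,72),"cup":(122,65,160,110),"leaf":(24,24,82,80)}.items():
    print(n,cv2.phaseCorrelate(ga[y0:y1,x0:x1],gb[y0:y1,x0:x1]))
E
```

```text
[ 0.46413257 -0.16528992  0.20127221] [ -6.06598929 -11.22336151   0.85765038] b -0.0029545649266438756 -0.14975062777742532 tipz 0.02827221354093451
Rstack ((-0.04487067425833402, 0.013458575929966798), 0.979632103641828)
cup ((-0.03827785912486448, 0.4921444156159005), 0.9585793211725023)
leaf ((0.16904702020264395, -0.6466099394029143), 0.9302598034010993)
```

View pics/c3.png

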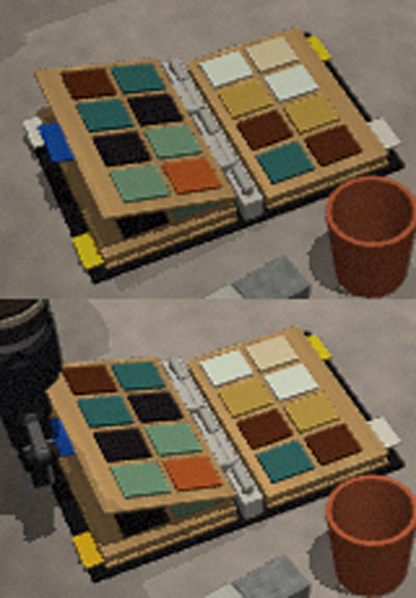

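The book hasn't shifted (right-stack shift 0.04 px) and the leaf is starting to rise. I'll now rise faster than the tab edge so friction helps lift it.

```bash
python3 -m handwheel '[0,0,0,5,0]'; python3 -m handwheel '[0,0.3,0.5,6,0]'
```

```text
clock: 4.4
position: [0.4646, -0.1646, 0.2061]
tcp_rot: [0.855, 0.518, -0.001, 0.0]
force: [-0.1, -0.8, -2.8]
opening: -0.002
clock: 4.53
position: [0.465, -0.1634, 0.2121]
tcp_rot: [0.855, 0.518, -0.0, -0.0]
force: [-0.2, 1.3, -2.1]
opening: -0.002
```

```bash
python3 - <<'E'
import numpy as np
v=np.array([.469,.883])
th=np.r_[np.linspace(.40,1.57,25)]
ov=np.interp(th,[.4,1.57],[48,20])
y=-148*np.cos(th)-1.5*np.sin(th)-10.5; z=32.5+148*np.sin(th)-1.5*np.cos(th)-ov
for i in range(len(th)): 
    d=(y[i]-y[i-1])*v if i else [0,0]; print(round(th[i],2),round(y[i],1),round(z[i],1),np.round([*d,z[i]-z[i-1] if i else 0],1))
E
```

```text
0.4 -147.4 40.8 [0 0 0]
0.45 -144.5 48.5 [1.4 2.6 7.8]
0.5 -141.3 56.1 [1.5 2.8 7.6]
0.55 -137.7 63.6 [1.7 3.1 7.5]
0.6 -133.9 70.9 [1.8 3.4 7.3]
0.64 -129.8 78.0 [1.9 3.6 7.1]
0.69 -125.4 84.8 [2.1 3.9 6.9]
0.74 -120.7 91.5 [2.2 4.1 6.7]
0.79 -115.7 97.9 [2.3 4.4 6.4]
0.84 -110.5 104.1 [2.4 4.6 6.2]
0.89 -105.1 110.0 [2.5 4.8 5.9]
0.94 -99.4 115.6 [2.7 5.  5.6]
0.98 -93.6 121.0 [2.8 5.2 5.4]
1.03 -87.5 126.1 [2.8 5.4 5.1]
1.08 -81.3 130.8 [2.9 5.5 4.8]
1.13 -74.8 135.3 [3.  5.7 4.5]
1.18 -68.3 139.4 [3.1 5.8 4.1]
1.23 -61.6 143.3 [3.1 5.9 3.8]
1.28 -54.7 146.7 [3.2 6.  3.5]
1.33 -47.8 149.9 [3.3 6.1 3.2]
1.38 -40.8 152.7 [3.3 6.2 2.8]
1.42 -33.7 155.2 [3.3 6.3 2.5]
1.47 -26.5 157.3 [3.4 6.3 2.1]
1.52 -19.3 159.1 [3.4 6.3 1.8]
1.57 -12.1 160.5 [3.4 6.4 1.4]
```

```bash
python3 -m handwheel '[0,1.4,2.6,8,0, 0,1.5,2.8,7.6,0]'; python3 -m handwheel '[0,1.7,3.1,7.5,0, 0,1.8,3.4,7.3,0]'
python3 - <<'E'
from h import *
from plant import env,snapshot
s=env.sense();S=np.array([.537,-.0344]);d=s["position"][:2]-S
print(s["position"],s["force"],"b",d@[.883,-.469],d@[.469,.883],"tipz",s["position"][2]-.173)
b=snapshot("scene");cv2.imwrite("pics/c4.png",cv2.resize(b[140:300,120:320],None,fx=3.5,fy=3.5,interpolation=cv2.INTER_CUBIC))
E
```

```text
clock: 4.78
position: [0.4672, -0.1588, 0.2284]
tcp_rot: [0.855, 0.518, -0.002, 0.001]
force: [-5.4, -7.5, 2.0]
opening: -0.002
clock: 5.03
position: [0.471, -0.1519, 0.2432]
tcp_rot: [0.855, 0.518, -0.001, 0.0]
force: [-2.9, -3.9, 0.1]
opening: 0.001
[ 0.47100019 -0.15190766  0.24317728] [-2.93531943 -3.90126477  0.10312349] b -0.0031667395603280153 -0.13471317444852912 tipz 0.07017727522346237
```

View pics/c4.png

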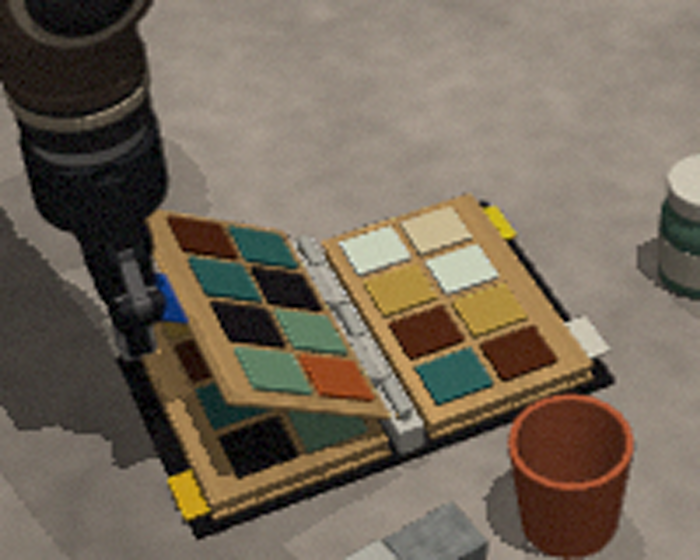

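The leaf rises with the finger on its blue tab at about 4–9 N, and the book is in place. I'll go on along the arc.

```bash
python3 -m handwheel '[0,1.9,3.6,7.4,0, 0,2.1,3.9,7,0, 0,2.2,4.1,6.7,0]'; python3 -m handwheel '[0,2.3,4.4,6.4,0, 0,2.4,4.6,6.2,0, 0,2.5,4.8,5.9,0]';python3 -m handwheel '[0,2.7,5,5.6,0, 0,2.8,5.2,5.4,0, 0,2.8,5.4,5.1,0]'
python3 - <<'E'
from h import *
from plant import env,snapshot
s=env.sense();S=np.array([.537,-.0344]);d=s["position"][:2]-S
print(s["position"],s["force"],"b",d@[.883,-.469],d@[.469,.883],"tipz",s["position"][2]-.173)
b=snapshot("scene");cv2.imwrite("pics/c5.png",cv2.resize(b[140:300,120:320],None,fx=3.5,fy=3.5,interpolation=cv2.INTER_CUBIC))
E
```

```text
clock: 5.45
position: [0.4778, -0.1397, 0.2641]
tcp_rot: [0.855, 0.519, 0.0, -0.0]
force: [-1.1, -1.4, -0.3]
opening: -0.003
clock: 5.82
position: [0.4851, -0.1258, 0.2825]
tcp_rot: [0.855, 0.519, -0.0, -0.0]
force: [-1.1, -2.1, -1.9]
opening: 0.002
clock: 6.2
position: [0.4934, -0.1102, 0.2986]
tcp_rot: [0.855, 0.519, 0.0, -0.0]
force: [-1.1, -1.8, -1.7]
opening: 0.001
[ 0.49342701 -0.11023965  0.29862895] [-1.10767329 -1.78453301 -1.74725154] b -0.002906152487525871 -0.08740214577265215 tipz 0.12562895281134406
```

View pics/c5.png

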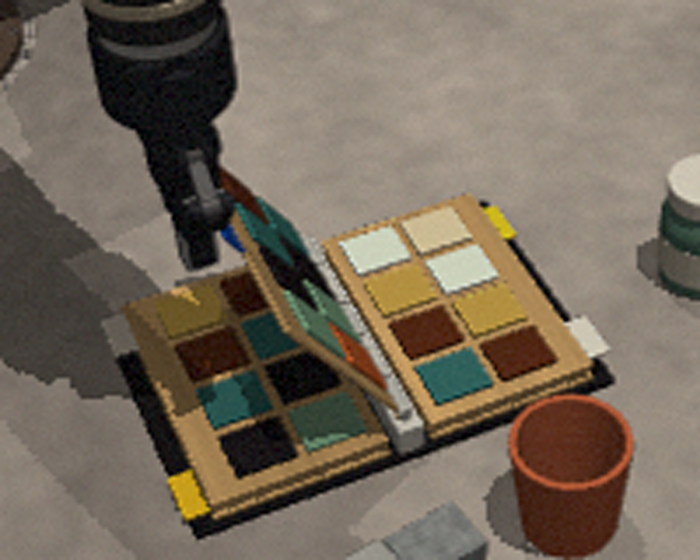

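```bash
python3 -m handwheel '[0,2.9,5.5,4.8,0, 0,3,5.7,4.5,0, 0,3.1,5.8,4.1,0, 0,3.1,5.9,3.8,0]'; python3 -m handwheel '[0,3.2,6,3.5,0, 0,3.3,6.1,3.2,0, 0,3.3,6.2,2.8,0, 0,3.3,6.3,2.5,0]';python3 -m handwheel '[0,3.4,6.3,2.1,0, 0,3.4,6.3,1.8,0, 0,3.4,6.4,1.4,0]'
python3 - <<'E'
from h import *
from plant import env,snapshot
s=env.sense();S=np.array([.537,-.0344]);d=s["position"][:2]-S
print(s["position"],s["force"],"b",d@[.883,-.469],d@[.469,.883],"tipz",s["position"][2]-.173)
b=snapshot("scene");a=snapshot("side");cv2.imwrite("pics/c6.png",cv2.resize(np.hstack([b[90:290,120:320],a[120:320,180:380]]),None,fx=2,fy=2,interpolation=cv2.INTER_CUBIC))
v=np.array([.469,.883])
th=np.linspace(1.57,3.12,31);r=np.interp(th,[1.57,2.6],[129,143])
y=-r*np.cos(th)-1.7*np.sin(th)-10.5;z=32.5+r*np.sin(th)-1.7*np.cos(th)
for i in range(1,len(th)): print(round(th[i],2),round(y[i],1),round(z[i],1),np.round([*(y[i]-y[i-1])*v,z[i]-z[i-1]],1))
E
```

```text
clock: 6.75
position: [0.5055, -0.0873, 0.3157]
tcp_rot: [0.855, 0.518, 0.0, -0.0]
force: [-0.8, -1.7, -1.1]
opening: -0.002
clock: 7.25
position: [0.5187, -0.0627, 0.3276]
tcp_rot: [0.855, 0.518, -0.0, -0.0]
force: [-0.9, -1.9, -1.5]
opening: 0.002
clock: 7.62
position: [0.5288, -0.0437, 0.3329]
tcp_rot: [0.855, 0.518, -0.0, -0.0]
force: [-1.1, -1.7, -1.1]
opening: 0.002
[ 0.52882542 -0.04371356  0.33287158] [-1.08457337 -1.65399604 -1.06764188] b -0.0028500971763874817 -0.01205774905723915 tipz 0.15987158042090116
1.62 -5.6 162.1 [3.1 5.9 0.6]
1.67 1.2 162.4 [3.2 6.  0.3]
1.72 8.0 162.3 [ 3.2  6.  -0.1]
1.78 14.8 161.9 [ 3.2  6.  -0.4]
1.83 21.6 161.1 [ 3.2  6.  -0.8]
1.88 28.4 159.9 [ 3.2  6.  -1.2]
1.93 35.2 158.4 [ 3.2  6.  -1.5]
1.98 41.9 156.5 [ 3.2  5.9 -1.9]
2.04 48.6 154.3 [ 3.1  5.9 -2.2]
2.09 55.1 151.7 [ 3.1  5.8 -2.6]
2.14 61.6 148.7 [ 3.   5.7 -3. ]
2.19 67.9 145.4 [ 3.   5.6 -3.3]
2.24 74.0 141.8 [ 2.9  5.4 -3.6]
2.29 80.0 137.8 [ 2.8  5.3 -4. ]
2.35 85.8 133.5 [ 2.7  5.1 -4.3]
2.4 91.4 128.8 [ 2.6  4.9 -4.6]
2.45 96.8 123.9 [ 2.5  4.7 -4.9]
2.5 102.0 118.6 [ 2.4  4.5 -5.2]
2.55 106.8 113.1 [ 2.3  4.3 -5.5]
2.6 111.4 107.3 [ 2.1  4.  -5.8]
2.66 115.1 100.9 [ 1.7  3.3 -6.4]
2.71 118.5 94.3 [ 1.6  3.  -6.6]
2.76 121.5 87.6 [ 1.4  2.7 -6.7]
2.81 124.2 80.7 [ 1.3  2.4 -6.9]
2.86 126.5 73.6 [ 1.1  2.  -7. ]
2.91 128.4 66.5 [ 0.9  1.7 -7.1]
2.96 130.0 59.3 [ 0.7  1.4 -7.2]
3.02 131.2 52.0 [ 0.6  1.1 -7.3]
3.07 132.0 44.7 [ 0.4  0.7 -7.3]
3.12 132.4 37.3 [ 0.2  0.4 -7.4]
```

View pics/c6.png

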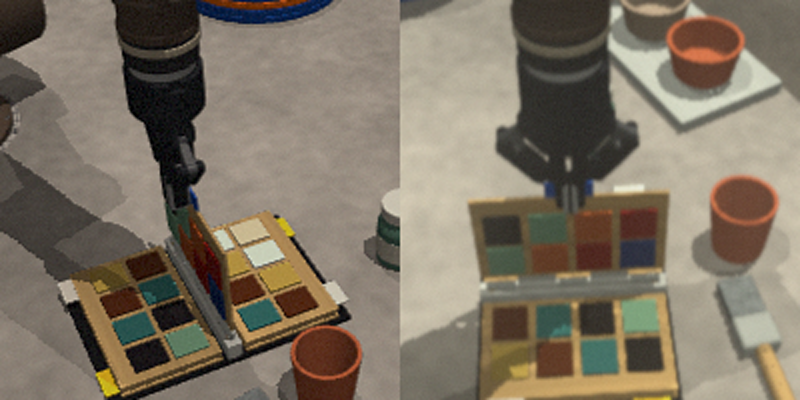

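The leaf is upright with the finger behind the blue tab, at about 2 N and with the book unmoved. I'll continue over the spine and down.

```bash
python3 -m handwheel '[0,3.1,5.9,1.5,0, 0,3.2,6,0.5,0, 0,3.2,6,0,0, 0,3.2,6,-0.4,0, 0,3.2,6,-0.8,0]'; python3 -m handwheel '[0,3.2,6,-1.2,0, 0,3.2,6,-1.5,0, 0,3.2,5.9,-1.9,0, 0,3.1,5.9,-2.2,0, 0,3.1,5.8,-2.6,0]';python3 -m handwheel '[0,3,5.7,-3,0, 0,3,5.6,-3.3,0, 0,2.9,5.4,-3.6,0, 0,2.8,5.3,-4,0, 0,2.7,5.1,-4.3,0]'
python3 - <<'E'
from h import *
from plant import env,snapshot
s=env.sense();S=np.array([.537,-.0344]);d=s["position"][:2]-S
print(s["position"],s["force"],"b",d@[.883,-.469],d@[.469,.883],"tipz",s["position"][2]-.173)
b=snapshot("scene");a=snapshot("side");cv2.imwrite("pics/c7.png",cv2.resize(np.hstack([b[90:290,120:320],a[120:320,180:380]]),None,fx=2,fy=2,interpolation=cv2.INTER_CUBIC))
E
```

```text
clock: 8.35
position: [0.5447, -0.0138, 0.3335]
tcp_rot: [0.855, 0.518, -0.0, -0.0]
force: [-2.1, -2.6, -0.5]
opening: -0.001
clock: 8.98
position: [0.5605, 0.0158, 0.3241]
tcp_rot: [0.855, 0.519, 0.0, 0.0]
force: [-0.6, -0.8, -0.5]
opening: 0.004
clock: 9.6
position: [0.5749, 0.0428, 0.3057]
tcp_rot: [0.855, 0.518, 0.0, 0.0]
force: [-1.4, -1.7, 0.1]
opening: 0.001
[0.57492847 0.04284372 0.30571518] [-1.445556   -1.65900371  0.08945869] b -0.002736466648435997 0.08599465471424575 tipz 0.13271517840091235
```

View pics/c7.png

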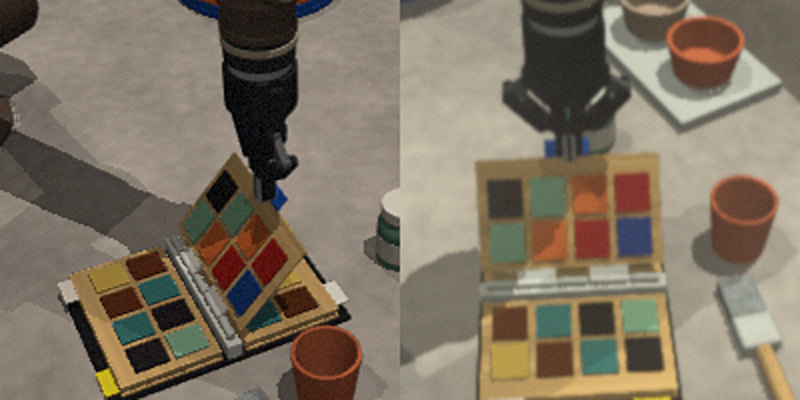

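It's past 45° on the far side, with the fingertip at the tab root. I'll keep lowering, slowing near the end.

```bash
python3 -m handwheel '[0,2.6,4.9,-4.6,0, 0,2.5,4.7,-4.9,0, 0,2.4,4.5,-5.2,0, 0,2.3,4.3,-5.5,0, 0,2.1,4,-5.8,0]'; python3 -m handwheel '[0,1.7,3.3,-6.4,0, 0,1.6,3,-6.6,0, 0,1.4,2.7,-6.7,0, 0,1.3,2.4,-6.9,0]';python3 -m handwheel '[0,1.1,2,-7,0, 0,0.9,1.7,-7,0, 0,0.7,1.4,-7,0]'
python3 - <<'E'
from h import *
from plant import env,snapshot
s=env.sense();S=np.array([.537,-.0344]);d=s["position"][:2]-S
print(s["position"],s["force"],"b",d@[.883,-.469],d@[.469,.883],"tipz",s["position"][2]-.173)
b=snapshot("scene");a=snapshot("side");cv2.imwrite("pics/c8.png",cv2.resize(np.hstack([b[130:290,140:340],a[160:320,180:380]]),None,fx=2,fy=2,interpolation=cv2.INTER_CUBIC))
E
```

```text
clock: 10.32
position: [0.5868, 0.0652, 0.2796]
tcp_rot: [0.855, 0.519, -0.0, -0.0]
force: [-0.7, -1.6, 1.2]
opening: 0.002
clock: 10.82
position: [0.5927, 0.0765, 0.253]
tcp_rot: [0.855, 0.519, 0.0, -0.0]
force: [-0.2, 0.1, 1.4]
opening: 0.0
clock: 11.2
position: [0.5954, 0.0815, 0.2319]
tcp_rot: [0.855, 0.518, 0.0, -0.0]
force: [0.8, 0.9, 0.8]
opening: -0.003
[0.59537332 0.0814905  0.23190532] [0.7703337  0.89335176 0.75090518] b -0.002809008198442993 0.1297084014370285 tipz 0.05890532333369439
```

View pics/c8.png

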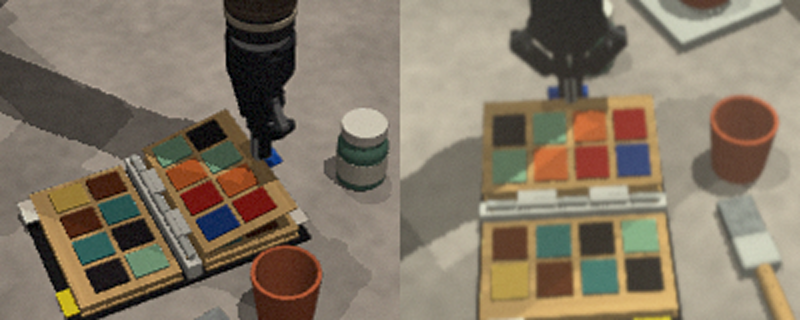

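```bash
python3 -m handwheel '[0,0.5,1,-6,0, 0,0.4,0.7,-6,0, 0,0.2,0.4,-5,0]'; python3 -m handwheel '[0,0,0,-3,0]';python3 -m handwheel '[0,0,0,-2,0]';python3 -m handwheel '[0,0,0,-1,0]'
```

```text
clock: 11.68
position: [0.5965, 0.0834, 0.215]
tcp_rot: [0.855, 0.518, 0.0, 0.0]
force: [-0.1, -0.2, 1.0]
opening: 0.002
clock: 11.8
position: [0.5965, 0.0835, 0.212]
tcp_rot: [0.855, 0.518, 0.0, -0.0]
force: [0.5, -0.1, 0.8]
opening: -0.0
clock: 11.92
position: [0.5965, 0.0835, 0.2103]
tcp_rot: [0.855, 0.519, 0.0, -0.0]
force: [0.8, 0.0, 0.2]
opening: -0.0
clock: 12.05
position: [0.5964, 0.0835, 0.2094]
tcp_rot: [0.855, 0.519, 0.0, -0.0]
force: [0.8, 1.2, 1.1]
opening: 0.004
```

```bash
python3 -m handwheel '[0,0,0,-1,0]'; python3 -m handwheel '[0,0,0,-1,0]';python3 -m handwheel '[0,0,0,-0.6,0]'
```

```text
clock: 12.18
position: [0.5965, 0.0836, 0.2085]
tcp_rot: [0.855, 0.519, 0.0, -0.0]
force: [-0.7, 0.8, 0.7]
opening: 0.002
clock: 12.3
position: [0.5965, 0.0836, 0.2079]
tcp_rot: [0.855, 0.519, 0.0, 0.0]
force: [-1.1, 0.3, 8.1]
opening: 0.0
clock: 12.42
position: [0.5964, 0.0835, 0.2078]
tcp_rot: [0.855, 0.519, 0.0, 0.0]
force: [-3.6, 0.3, 10.0]
opening: 0.002
```

There's a firm stop at tip height 34.8 mm, against 34.5 expected for a flat leaf. I'll lift straight off and retreat.

```bash
python3 -m handwheel '[0,0,0,2,0, 0,0,0,10,0, 0,0,0,30,0, 0,0,0,40,0, 0,0,0,50,0, 0,-20,-30,40,0, 0,-30,-40,20,0, 0,-30,-40,0,0, 0,-30,-40,0,0, 0,-30,-40,0,0, 0,0,0,0,0]'
python3 - <<'E'
from h import *
from plant import env,snapshot
print(env.sense()["position"],env.sense()["force"])
b=snapshot("scene");a=snapshot("side");w=snapshot("wrist");cv2.imwrite("pics/scene9.png",b);cv2.imwrite("pics/side9.png",a);cv2.imwrite("pics/wrist9.png",w)
cv2.imwrite("pics/c9.png",cv2.resize(np.hstack([b[150:340,140:340],a[150:340,200:400]]),None,fx=2,fy=2,interpolation=cv2.INTER_CUBIC))
E
```

```text
clock: 13.8
position: [0.4545, -0.1084, 0.3998]
tcp_rot: [0.856, 0.517, 0.0, 0.0]
force: [1.1, 1.0, 1.6]
opening: 0.0
[ 0.45453696 -0.10838015  0.39976465] [1.06714631 0.96348627 1.63253315]
```

View pics/c9.png

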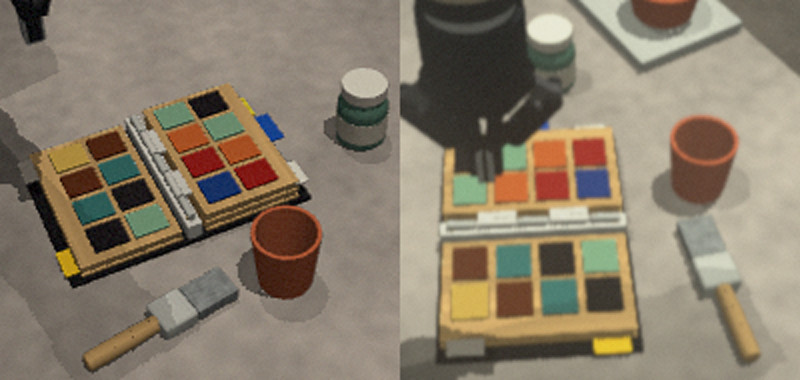

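View pics/wrist9.png

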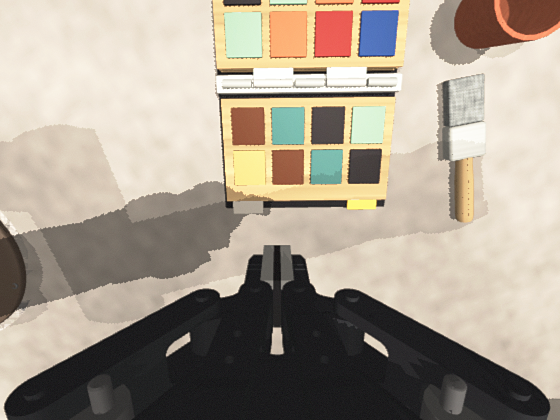

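```bash
python3 - <<'E'
from h import *
a=cv2.imread("pics/scene0.png");b=cv2.imread("pics/scene9.png")
def cen(img,lo,hi,x0,y0,x1,y1):
    m=cv2.inRange(cv2.cvtColor(img[y0:y1,x0:x1],cv2.COLOR_BGR2HSV),lo,hi);M=cv2.moments(m,True);return M["m10"]/M["m00"]+x0,M["m01"]/M["m00"]+y0,M["m00"]
for n,i in(("before",a),("after",b)): print("yellow near tab",n,cen(i,(22,180,90),(32,255,255),160,265,185,295))
g=[cv2.cvtColor(i,cv2.COLOR_BGR2GRAY).astype(np.float32) for i in(a,b)]
for n,(x0,y0,x1,y1) in {"cover near edge":(165,268,240,292),"cup":(258,245,308,305),"brush":(175,280,262,340),"jar":(300,180,345,230)}.items():
    print(n,cv2.phaseCorrelate(g[0][y0:y1,x0:x1],g[1][y0:y1,x0:x1]))
bx,by,A=cen(b,(105,150,60),(125,255,255),262,198,290,225);print("blue",bx,by,A)
S=np.array([.537,-.0344,.0325])
for th in (3.1416,3.09,3.04):
    c=[]
    for r in(.132,.148):
        for x in(-.023,.023):
            p=S+np.r_[x*np.array([.883,-.469]),0]+np.r_[-r*np.cos(th)*np.array([.469,.883]),r*np.sin(th)+.0015]
            q=P("scene")@np.r_[p,1];c.append(q[:2]/q[2])
    print(th,np.mean(c,0))
E
```

```text
yellow near tab before (173.1326530612245, 281.0, 98.0)
yellow near tab after (173.12244897959184, 280.98979591836735, 98.0)
cover near edge ((0.47804331436320524, 0.09219460575101657), 0.9027853764428033)
cup ((0.038503953458597806, 0.09761242919637425), 0.7307978165944418)
brush ((0.006102802335625768, 0.030430649419365352), 0.9423375860850016)
jar ((0.5760156325055874, 0.02158144487583158), 1.0200290099249947)
blue 274.4186046511628 213.32558139534885 86.0
3.1416 [274.47466057 214.33929636]
3.09 [274.40660384 212.14196478]
3.04 [274.20429986 210.04484225]
```

```bash
python3 - <<'E'
import cv2,numpy as np
for f in("scene0","scene9"):
    i=cv2.imread(f"pics/{f}.png")[180:230,300:345];h=cv2.cvtColor(i,cv2.COLOR_BGR2HSV)
    m=cv2.inRange(h,(70,60,30),(95,255,255));M=cv2.moments(m,True);print("jar green",M["m10"]/M["m00"]+300,M["m01"]/M["m00"]+180,M["m00"])
from plant import ticket
print(ticket.hand_in())
E
```

```text
jar green 320.4157303370786 208.63483146067415 178.0
jar green 320.34391534391534 208.64550264550263 189.0
the job is handed in; nothing more can be done
None
```

I turned the page and handed the job in at about 14 s. The closed fingertip came in below the blue tab, carried the leaf up over the spine and pressed it flat on the other side. The hand then lifted away, clear of everything.

**Forces:** The force was mostly 1–4 N through the swing. It reached about 13 N sideways for a moment at first contact, and another 9 N early in the lift. The final press against the stop was about 10 N, so those moments were firmer than they needed to be.

**Last checks:**
- **Leaf:** it met a hard stop with the fingertip at 34.8 mm, where a flat leaf should give about 34.5 mm. In the scene camera the tab sits 1 pixel from its predicted flat position. That is roughly 0.02 rad, within the camera calibration error, so the picture alone does not prove it is exactly flat.
- **Book:** its near yellow tab moved about 0.01 pixel between the first and last pictures. A separate check on the cover's near edge showed 0.5 pixel; I trust the tab measurement more, and put the edge reading down to a changed shadow.
- **Jar, cup and brush:** all are within 0.1 pixel of where they started. A first check on the jar showed 0.6 pixel, but its green band, measured directly, moved only 0.07.

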